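Close the lamp chest around the drying gourd

TASK

Close up the lamp chest using only the fingertips, gripping and lifting nothing: push the two drawers that hold a white lamp disc fully home, and press the open lid down until it is shut. The third drawer holds a freshly stained little gourd that must dry: leave that drawer open as it stands, do not touch the gourd, and leave everything else on the table where it is.

Things in the scene. Friction and masses are not known exactly. Their poses are not given: they have to be found in the camera images.
- chest: fixed low wooden chest, origin under its centre; x axis from its front to its back (away from the robot), y to its left, z up. 170 mm deep (x), 340 wide (y), 70 high, with three drawers side by side opening to -x, centred at y = +109, 0 and -109 mm. A lidded bin, 120 mm high, stands on its rear part (x = -15 to +85 mm); in front of it the top is a bare ledge
- drawer_left (a joint): sliding joint of the left (+y) drawer, m: 0 = fully home against its stop, grows as the drawer comes out towards the robot; starts between 0.055 and 0.09, at most 0.12. About 1.5 N of friction; stays where it is left. Open tray 96 mm wide; front board 102 mm wide, 10 mm thick, 6 to 62 mm above the table, its outer face 95 mm in front of the chest's origin when shut
- drawer_mid (a joint): sliding joint of the middle drawer, m: 0 = fully home against its stop, grows as the drawer comes out towards the robot; starts between 0.055 and 0.09, at most 0.12. About 1.5 N of friction; stays where it is left. Open tray 96 mm wide; front board 102 mm wide, 10 mm thick, 6 to 62 mm above the table, its outer face 95 mm in front of the chest's origin when shut
- drawer_right (a joint): sliding joint of the right (-y) drawer, m: 0 = fully home against its stop, grows as the drawer comes out towards the robot; starts between 0.055 and 0.09, at most 0.12. About 1.5 N of friction; stays where it is left. Open tray 96 mm wide; front board 102 mm wide, 10 mm thick, 6 to 62 mm above the table, its outer face 95 mm in front of the chest's origin when shut
- knob_left (a point): centre of the flat outer face of the left drawer's wooden knob (24 mm diameter, standing 22 mm out from the drawer front, 36 mm above the table); moves with the drawer, axes as the chest's
- knob_mid (a point): centre of the flat outer face of the middle drawer's wooden knob (24 mm diameter, standing 22 mm out from the drawer front, 36 mm above the table); moves with the drawer, axes as the chest's
- knob_right (a point): centre of the flat outer face of the right drawer's wooden knob (24 mm diameter, standing 22 mm out from the drawer front, 36 mm above the table); moves with the drawer, axes as the chest's
- lid (a joint): hinge of the bin's lid, rad: 0 = shut flat, grows as the lid rises and tilts to the back; starts between 0.75 and 1.25 (leaning over the bin). Its hinge is stiff (0.25 N m) so it stays at any angle; about 3 N on its free edge moves it
- lid_edge (a point): middle of the lid's free front edge, on its outer (upper) face. The lid is a plain board 105 mm from hinge to free edge, 340 mm wide, 10 mm thick; shut, its upper face is 130 mm above the table. Axes turn with the lid: x from the free edge to the hinge, z out of the outer face
- lid_hinge (a point): middle of the lid's hinge line, which runs along the chest's y at the rear top edge of the bin, 120 mm above the table, on the lid's under face; axes as the chest's
- drying_gourd: small dark brown pear-shaped gourd, 38 mm wide, 66 mm tall, standing in one of the three drawers (any one) and showing above its front; origin at the centre of its underside, 15 mm above the table
- lamp_a: white round lamp disc, 36 mm wide, 18 mm high, with an 8 mm bulb on top, lying loose in one of the drawers; origin under its centre, 15 mm above the table
- lamp_b: a lamp disc like lamp_a, in another drawer
- pear_lantern: bystander: tall pear-shaped gourd lantern, 140 mm wide, 220 mm tall plus a stem, on the table left of the chest; origin under its centre
- squat_lantern: bystander: round gourd lantern, 140 mm wide, 110 mm tall plus a stem, on the table right of the chest; origin under its centre
- front_gourd: bystander: small light pear-shaped gourd, 52 mm wide, 78 mm tall plus stem, standing on the table in front of the chest's right corner, beside the right drawer; origin under its centre
- side_gourd: bystander: small round gourd, 60 mm wide, 50 mm tall plus stem, close to the right side of the chest; origin under its centre
- stain_jar: bystander: lidded amber jar, 60 mm wide, 75 mm tall, right of the drawers; origin under its centre
- cup: bystander: open terracotta cup, 72 mm wide, 85 mm tall, left of the drawers; origin under its centre
- brush: bystander: brush 200 mm long, 42 wide, 20 high, lying on the table, left of the drawers; origin under its middle, long axis x
Mind the look-alikes: they are no part of the job. What is shaped like the lamp_b but orange or turquoise is not meant.

How it is judged:
At the end, for the whole second after the job is handed in: Both lamp-disc drawers are within 4 mm of fully home, the lid is within 0.03 rad of shut, the drawer with the gourd is within 15 mm of where it stood with the gourd upright in it, the lamp discs lie in their drawers and no bystander has moved 30 mm (((y of drying_gourd in the frame of chest above 0.055 m and distance of knob_left from where it was at the start of the episode below 0.015 m and value of joint each of drawer_mid, drawer_right below 0.004 m) or (y of drying_gourd in the frame of chest between -0.055 and 0.055 m and distance of knob_mid from where it was at the start of the episode below 0.015 m and value of joint each of drawer_left, drawer_right below 0.004 m) or (y of drying_gourd in the frame of chest below -0.055 m and distance of knob_right from where it was at the start of the episode below 0.015 m and value of joint each of drawer_left, drawer_mid below 0.004 m)) and value of joint lid below 0.03 rad and angle between drying_gourd's own z axis and vertical below 0.2 rad and height (world z) of each of lamp_a, lamp_b below 0.04 m and distance of each of pear_lantern, squat_lantern, front_gourd, side_gourd, stain_jar, cup, brush from where it was at the start of the episode below 0.03 m); the robot touches nothing.
It fails at once if the drying gourd was touched by the fingers or arm (contact force between any of the fingers, the arm and drying_gourd above 0.3 N).
It fails at once if a lamp disc or the gourd was lifted (height (world z) of any of lamp_a, lamp_b, drying_gourd above 0.04 m).
It fails at once if the drawer with the gourd was moved by more than 15 mm ((y of drying_gourd in the frame of chest above 0.055 m and distance of knob_left from where it was at the start of the episode above 0.015 m) or (y of drying_gourd in the frame of chest between -0.055 and 0.055 m and distance of knob_mid from where it was at the start of the episode above 0.015 m) or (y of drying_gourd in the frame of chest below -0.055 m and distance of knob_right from where it was at the start of the episode above 0.015 m)).
It fails at once if a bystander was moved by more than 30 mm, lifted or knocked over (distance of any of pear_lantern, squat_lantern, front_gourd, side_gourd, stain_jar, cup, brush from where it was at the start of the episode above 0.03 m or angle between any of pear_lantern, squat_lantern, front_gourd, side_gourd, stain_jar, cup's own z axis and vertical above 0.5 rad).
It also fails if it takes over 54 s, if anything falls off the work surface, if the arm or the gripper's body presses on something with over 40 N, if the wrist force passes 120 N, or if a joint passes its speed limit or range.

ROBOT

A 6-joint arm with a two-finger parallel gripper is mounted at the origin on the work surface. World frame = base frame: x ahead of the robot, y to its left, z up, the work surface at z = 0. Lengths are in m, angles in rad, forces in N, time in s.
With the tool pointing down it reaches from about 0.325 to 0.775 m from the base axis. Payload 5.5 kg.
Tool frame: the origin (TCP) lies at the very end of the fingers, on their centre line; the grasp point (between the pads) lies pinch_z behind it (pinch_z is the distance from the TCP to the grasp point, in m); x points along the fingers, z is the direction in which the jaws open and shut, and the axes are right-handed (so a half turn about x gives the same grasp; the last joint's range is limited). The gripper opens to 88 mm and grips with 3 to 60 N. Pads are 20 mm wide; open, the fingers measure 115 mm over their backs; the gripper's body (75 mm by 178 mm) begins 61 mm behind the grasp point.
Start: joints at [-1.192, 0.091, 1.231, -0, 1.82, -0.057], TCP at [0.253, -0.544, 0.223] pointing down, gripper open.
Joint ranges: [-2.87, 2.87], [-0.86, 2.18], [0.17, 2.46], [-1.51, 4.65], [0.06, 2.69], [-2.65, 2.65]. Speed limits (rad/s): [2.57, 2.57, 3.01, 3.14, 3.14, 3.14].

INTERFACE

Orientations are given as a unit quaternion [w, x, y, z].
In Python, from station import sense, read_camera, get_calibration, close_job, search_frame, trace, spot_point, pinch_z gives the robot as it stands.
- The arm moves only by the shell command python3 -m crank 'ROWS' [OPENING] [FORCE]. ROWS is a JSON object of lists of equal length, an entry for each row: "linear": the shift along the tool's x, y, z in cm, a list of three; "spin": the turn about the tool's x in degrees. A call has 1 to 8 rows; each row shifts and turns the pose as measured when the row begins, along the tool's axes as they then stand; what a row does not reach is not made up. A row lasts 1/10 s, in which the tool goes at most 50 mm and 8.59 degrees, less where a joint would pass 70% of its speed; a pose out of reach is approached as far as the arm can. A call with a gripper value outside its range is refused whole. OPENING is the finger opening in cm, from 0 to 8.78, set as the call begins (- or left out, the last holds). The fingers move at their own pace and stop on an object; FORCE is the grip in N (left out, the last holds). Time passes only in rows, so rows that do not move let the fingers close. It gives the time, the measured TCP pose, the force and the opening at its end, in the units of the state.
- sense(): the state, without advancing time (a new reading comes with each control period).
- read_camera(name): name is "scene" or "top" or "wrist"; returns (picture, depth): 400x640x3 uint8, red, green, blue; 400x640 float32, m along the optical axis (not along the pixel's ray), 0 where there is no reading.
- get_calibration(name): a dict with "camera_matrix" (3x3 intrinsics, pixels), "eye" and "attitude" of the camera in the world. Camera axes: x right, y down, z forward; pixel columns grow to the right and rows downward; lengths in m; the calibration is good to about 2 mm. The wrist camera is an equidistant fisheye: a pixel r from the principal point sees the ray r / f radians off the axis. A picture is of the moment at which its call begins: read the wrist's pose just before it. get_calibration takes no time and is no camera call; for the wrist camera it gives the pose at the moment of the call.
- close_job(): hands the job in, once; it reports no verdict.
Trained networks look in the newest picture that a camera, given by its name, has taken for a name from the list of things; names that differ only in an ending like _2 or _b are one class to them, and where a whole thing is asked for, a point or a joint stands for the part that bears it (a point fixed in the world has none). Each returns a list of dicts, best first, with "score" (0 to 1); they miss things now and then, are a little off and sometimes report something else, mostly with a low value. They report only what shows in the picture. A call takes as long as a camera call. They do not tell look-alikes from the thing itself.
- search_frame(label, camera): "rect" ([centre column, centre row, width, height] in pixels, round what is visible of it).
- trace(label, camera): "pixels" (400x640 bool, what is visible of it) and "rect" ([centre column, centre row, width, height] in pixels, round what is visible of it).
- spot_point(label, camera): "location" ([column, row] in pixels: a listed point, or the origin of a listed thing).
The state is a dict: "t": time; "joints": joint angles; "dq": joint speeds; "joint_efforts": joint torques, N m; "tool_pos": TCP position; "tool_rot": TCP orientation; "force": force on the tool from outside, world axes, zero at the start; "moment": the same for the moment, N m; "finger_gap": finger opening in m.
Only numpy, scipy, OpenCV 4.12 (cv2) and the standard library are available. Lean on these libraries where they do the work, as an engineer would, in place of code of your own. Each camera call takes 0.05 s, during which the arm holds its last target.

## Working session

There is one attempt and no reset: what is moved stays moved. The work goes in short steps, Python scripts to look and compute and a shell command to move; the robot and the scene stay as the last step left them, time stands still between calls to the robot, and variables do not carry over. Pictures are saved under pics/ and viewed, and the job is handed in when it is done.

```bash
mkdir -p pics; ls; python3 - <<'E'
from station import *
import cv2
print(sense()); print(pinch_z)
for n in ["scene","top"]:
    p,d=read_camera(n); cv2.imwrite(f"pics/{n}0.png",p[:,:,::-1]); c=get_calibration(n); print(n,c)
E
```

```text
pics
{'t': 0.0, 'joints': array([-1.19169265e+00,  9.18120983e-02,  1.23185796e+00, -1.34661236e-06,
        1.81981806e+00, -5.66893829e-02]), 'dq': array([ 0.00123664,  0.00035519,  0.00012825,  0.00106289, -0.0011785 ,
       -0.00045686]), 'joint_efforts': array([ 1.66312871e-03, -4.46447146e+01, -4.06452298e+01,  6.99040387e-02,
        2.90008576e-02, -1.39079225e-04]), 'tool_pos': array([ 0.25317005, -0.54363998,  0.22155066]), 'tool_rot': array([ 0.59572097,  0.38048019,  0.59680907, -0.37969762]), 'force': array([-0.74732691, -0.07815565, -0.1188444 ]), 'moment': array([-0.01058382, -0.01857085,  0.04226041]), 'finger_gap': 0.08775636006246226}
0.0187
scene {'camera_matrix': array([[505.66968785,   0.        , 314.23157569],
       [  0.        , 505.66968785, 201.02572726],
       [  0.        ,   0.        ,   1.        ]]), 'eye': array([0.3882173 , 1.20823636, 1.21169027]), 'attitude': array([ 0.01781315, -0.06516194,  0.91031285, -0.4083713 ])}
top {'camera_matrix': array([[475.1384536 ,   0.        , 315.70877243],
       [  0.        , 475.1384536 , 197.08687629],
       [  0.        ,   0.        ,   1.        ]]), 'eye': array([0.39096352, 0.00457363, 1.35466522]), 'attitude': array([ 0.03568098, -0.69717912,  0.71446879, -0.04693061])}
```

View pics/scene0.png

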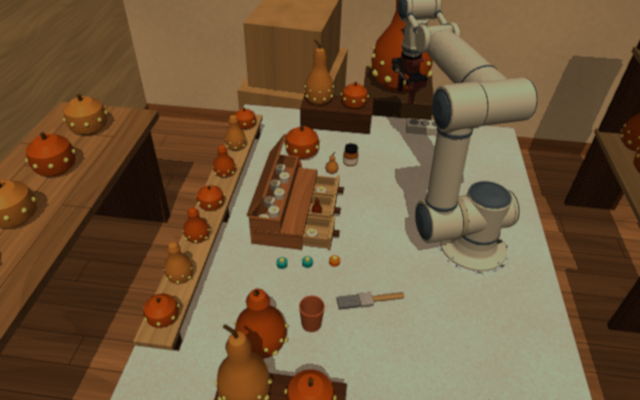

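View pics/top0.png

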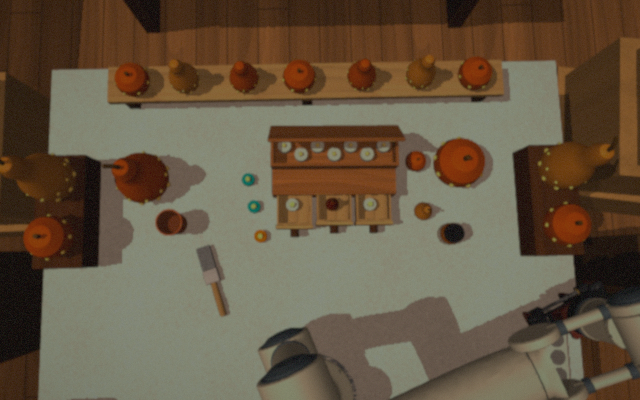

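The pictures show the dark gourd in the middle drawer (top view, about pixel 333,204). The white discs are in the left (292,204) and right (371,204) drawers, and the lid stands open. Next I measure the knobs, lid edge and chest yaw.

```bash
cat > h.py <<'E'
from station import *
import numpy as np, cv2
from scipy.spatial.transform import Rotation as R
def rot(q): return R.from_quat([q[1],q[2],q[3],q[0]]).as_matrix()
def ray(c,u,v):
    K=c["camera_matrix"]; return rot(c["attitude"])@np.array([(u-K[0,2])/K[0,0],(v-K[1,2])/K[1,1],1])
def atz(c,u,v,z):
    r=ray(c,u,v); return c["eye"]+r*(z-c["eye"][2])/r[2]
def cloud(c,d):
    K=c["camera_matrix"]; v,u=np.mgrid[:400,:640]
    P=np.stack([(u-K[0,2])/K[0,0]*d,(v-K[1,2])/K[1,1]*d,d],-1)
    return P@rot(c["attitude"]).T+c["eye"]
def proj(c,P):
    q=rot(c["attitude"]).T@(np.array(P)-c["eye"]);K=c["camera_matrix"]; return K[:2,:2]@(q[:2]/q[2])+K[:2,2]
E
python3 - <<'E'
from h import *
for n in ["top","scene"]:
    p,d=read_camera(n); c=get_calibration(n); P=cloud(c,d)
    np.savez(f"c_{n}.npz",P=P,p=p,d=d)
    for l in ["knob_left","knob_mid","knob_right","lid_edge","lid_hinge","chest","drying_gourd","lamp_a","front_gourd","side_gourd","stain_jar","cup","squat_lantern"]:
        z={"knob":.036,"lid_":.12}.get(l[:4],0)
        if l in("drying_gourd","lamp_a"): z=.015
        for r in spot_point(l,n)[:3]:
            u,v=r["location"]; print(n,l,round(r["score"],2),np.round([u,v]),"z-plane",atz(c,u,v,z).round(3),"depth",P[int(round(v)),int(round(u))].round(3))
E
```

```text
top knob_left 0.62 [294. 238.] z-plane [0.434 0.044 0.036] depth [0.434 0.046 0.002]
top knob_mid 0.74 [328. 235.] z-plane [ 0.439 -0.051  0.036] depth [ 0.44  -0.051 -0.001]
top lid_edge 0.72 [334. 141.] z-plane [ 0.684 -0.071  0.12 ] depth [ 0.662 -0.064  0.213]
top lid_edge 0.45 [331. 205.] z-plane [ 0.514 -0.057  0.12 ] depth [ 0.518 -0.059  0.075]
top lid_hinge 0.62 [338. 127.] z-plane [ 0.723 -0.082  0.12 ] depth [ 0.718 -0.08   0.134]
top chest 0.67 [367. 204.] z-plane [ 0.525 -0.167  0.   ] depth [ 0.523 -0.162  0.031]
top drying_gourd 0.69 [414. 162.] z-plane [ 0.643 -0.303  0.015] depth [ 0.637 -0.296  0.048]
top drying_gourd 0.68 [330. 207.] z-plane [ 0.52  -0.057  0.015] depth [ 0.515 -0.057  0.054]
top lamp_a 0.69 [366. 204.] z-plane [ 0.525 -0.162  0.015] depth [ 0.523 -0.159  0.032]
top lamp_a 0.68 [262. 235.] z-plane [0.445 0.135 0.015] depth [0.444 0.135 0.015]
top lamp_a 0.66 [292. 204.] z-plane [0.531 0.048 0.015] depth [0.527 0.048 0.04 ]
top front_gourd 0.78 [418. 210.] z-plane [ 0.504 -0.312  0.   ] depth [ 0.502 -0.302  0.044]
top front_gourd 0.62 [446. 237.] z
[... 1983 characters left out ...]
321. 192.] z-plane [ 0.523 -0.176  0.015] depth [ 0.522 -0.152  0.036]
scene lamp_a 0.59 [309. 237.] z-plane [0.537 0.056 0.015] depth [0.531 0.089 0.051]
scene front_gourd 0.45 [329. 171.] z-plane [ 0.511 -0.324  0.   ] depth [ 0.509 -0.296  0.021]
scene side_gourd 0.58 [295. 174.] z-plane [ 0.636 -0.281  0.   ] depth [ 0.618 -0.164  0.097]
scene side_gourd 0.3 [371. 302.] z-plane [0.319 0.275 0.   ] depth [0.32  0.296 0.025]
scene stain_jar 0.52 [349. 161.] z-plane [ 0.44  -0.397  0.   ] depth [ 0.439 -0.359  0.03 ]
scene cup 0.6 [313. 326.] z-plane [0.476 0.385 0.   ] depth [0.474 0.41  0.038]
scene squat_lantern 0.96 [300. 157.] z-plane [ 0.633 -0.391  0.   ] depth [ 0.63  -0.356  0.028]
```

```bash
python3 - <<'E'
from h import *
D=np.load("c_top.npz");P=D["P"];p=D["p"]
z=P[...,2];box=(P[...,0]>.4)&(P[...,0]<.8)&(P[...,1]>-.26)&(P[...,1]<.13)
m=box&(abs(z-.07)<.004)
q=cv2.morphologyEx(m.astype(np.uint8),cv2.MORPH_OPEN,np.ones((5,5)))
X=P[q>0];print(len(X)); r=cv2.minAreaRect(X[:,:2].astype(np.float32));print("ledge",r,cv2.boxPoints(r),X[:,2].mean())
# lid: z>.125
m=box&(z>.128)&(z<.26); X=P[m]; X=X[X[:,0]>.63]
r=cv2.minAreaRect(X[:,:2].astype(np.float32));print("lid",r,cv2.boxPoints(r).round(3),X[:,2].max())
n=np.linalg.svd(X-X.mean(0))[2] if len(X)<3000 else None; print(len(X),X.mean(0),n)
# heights in patch
for y in (.048,-.06,-.165):
    for x in np.arange(.42,.58,.006):
        pass
img=cv2.resize(p[110:250,250:430],None,fx=4.4,fy=4.2,interpolation=cv2.INTER_CUBIC);cv2.imwrite("pics/topz.png",img[:,:,::-1])
S=np.load("c_scene.npz")["p"];cv2.imwrite("pics/scz.png",cv2.resize(S[120:260,230:370],None,fx=4.2,fy=4.2,interpolation=cv2.INTER_CUBIC)[:,:,::-1])
E
```

```text
772
ledge ((0.6059390902519226, -0.07643705606460571), (0.3150354325771332, 0.11477582156658173), 88.56371307373047) [[ 0.544621   -0.23246685]
 [ 0.65936077 -0.23534372]
 [ 0.6672572   0.07959273]
 [ 0.5525174   0.08246961]] 0.06940053665237703
lid ((0.6927484273910522, -0.06946852803230286), (0.3397447466850281, 0.06192164123058319), 89.08536529541016) [[ 0.659 -0.239]
 [ 0.721 -0.24 ]
 [ 0.726  0.1  ]
 [ 0.665  0.101]] 0.21724229209021995
2122 [ 0.68916166 -0.06945479  0.18044423] [[-0.01975465 -0.99980142  0.00262359]
 [-0.5709602   0.0134354   0.8208678 ]
 [ 0.82074004 -0.01471799  0.57111222]]
```

View pics/topz.png

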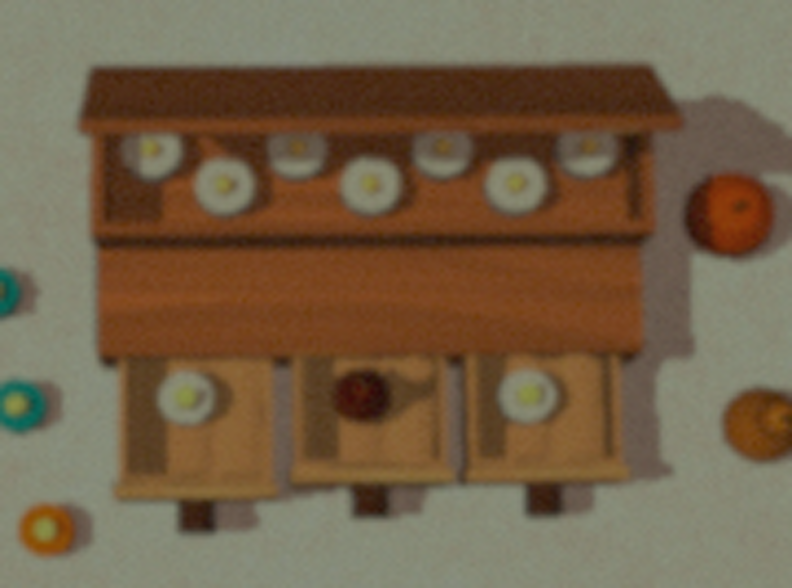

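View pics/scz.png

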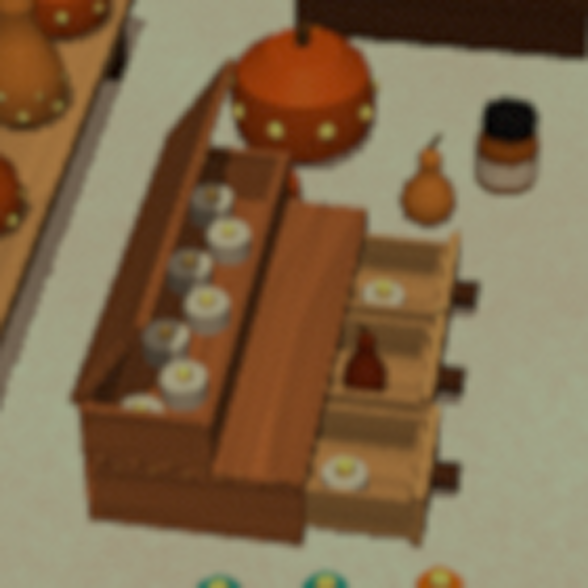

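```bash
cat > st.py <<'E'
from h import *
s=sense();M=rot(s["tool_rot"])
np.set_printoptions(suppress=True)
print("t",round(s["t"],2),"pos",s["tool_pos"].round(4),"F",s["force"].round(1),"gap",round(s["finger_gap"],4));print("tool axes cols x,y,z:\n",M.round(3))
import sys
if len(sys.argv)>1:
    t=np.array([float(a) for a in sys.argv[1:4]]); print("delta tool cm",(M.T@(t-s["tool_pos"])*100).round(2))
a=np.arctan2(M[1,2],M[0,2]); print("jaw dir deg",np.degrees(a).round(2))
E
python3 st.py .663 -.07 .27; python3 - <<'E'
from h import *
c=get_calibration("top")
for u,v in((294.8,232.6),(334,229),(373.4,228)): print(atz(c,u,v,.036))
E
```

```text
t 1.5 pos [ 0.2533 -0.5439  0.2226] F [ 0.3 -0.7 -0.8] gap 0.0878
tool axes cols x,y,z:
 [[-0.     0.907  0.422]
 [-0.     0.422 -0.907]
 [-1.    -0.    -0.   ]]
delta tool cm [ -4.74  57.15 -25.67]
jaw dir deg -65.03
[0.44796185 0.04197669 0.036     ]
[ 0.4552414  -0.06688993  0.036     ]
[ 0.45531941 -0.17648092  0.036     ]
```

```bash
python3 -m crank '{"linear":[[-2,0,0],[-2,0,0],[-1,0,0],[0,0,0]],"spin":[7,7,7,5]}' 0 10; python3 st.py .663 -.07 .27
```

```text
t: 1.9
tool_pos: [0.2531, -0.5436, 0.2734]
tool_rot: [0.491, 0.509, 0.492, -0.508]
force: [0.5, -0.4, -0.2]
finger_gap: 0.0592
t 1.9 pos [ 0.2531 -0.5436  0.2734] F [ 0.5 -0.4 -0.2] gap 0.0592
tool axes cols x,y,z:
 [[-0.001  0.999 -0.034]
 [ 0.002 -0.034 -0.999]
 [-1.    -0.001 -0.002]]
delta tool cm [  0.4   39.34 -48.74]
jaw dir deg -91.97
```

```bash
python3 -m crank '{"linear":[[0,2.4,-3],[0,2.4,-3],[0,2.4,-3],[0,2.4,-3],[0,2.4,-3],[0,2.4,-3],[0,2.4,-3],[0,2.4,-3]],"spin":[0,0,0,0,0,0,0,0]}' 0 10; python3 st.py .663 -.07 .27
```

```text
t: 2.7
tool_pos: [0.4579, -0.307, 0.2735]
tool_rot: [-0.488, -0.512, -0.488, 0.512]
force: [1.2, -0.1, -0.9]
finger_gap: 0.0006
t 2.7 pos [ 0.4579 -0.307   0.2735] F [ 1.2 -0.1 -0.9] gap 0.0006
tool axes cols x,y,z:
 [[-0.     0.999 -0.048]
 [ 0.    -0.048 -0.999]
 [-1.    -0.    -0.   ]]
delta tool cm [  0.34  19.36 -24.65]
jaw dir deg -92.72
```

```bash
python3 -m crank '{"linear":[[0,2.4,-3.1],[0,2.4,-3.1],[0,2.4,-3.1],[0,2.4,-3.1],[0,2.4,-3.1],[0,2.4,-3.1],[0,2.4,-3.1],[0,2.4,-3.1]],"spin":[0,0,0,0,-0.5,-0.5,0,0]}' 0 10; python3 st.py .663 -.07 .22; python3 - <<'E'
from h import *
for n in ("scene","wrist"):
    p,d=read_camera(n);cv2.imwrite(f"pics/{n}1.png",p[:,:,::-1])
E
```

```text
t: 3.5
tool_pos: [0.6673, -0.0559, 0.2744]
tool_rot: [0.493, 0.507, 0.492, -0.507]
force: [-0.0, -0.5, 0.2]
finger_gap: 0.0002
t 3.5 pos [ 0.6673 -0.0559  0.2744] F [-0.  -0.5  0.2] gap 0.0002
tool axes cols x,y,z:
 [[ 0.002  1.    -0.03 ]
 [-0.001 -0.03  -1.   ]
 [-1.     0.002  0.001]]
delta tool cm [ 5.44 -0.39  1.42]
jaw dir deg -91.69
```

View pics/scene1.png

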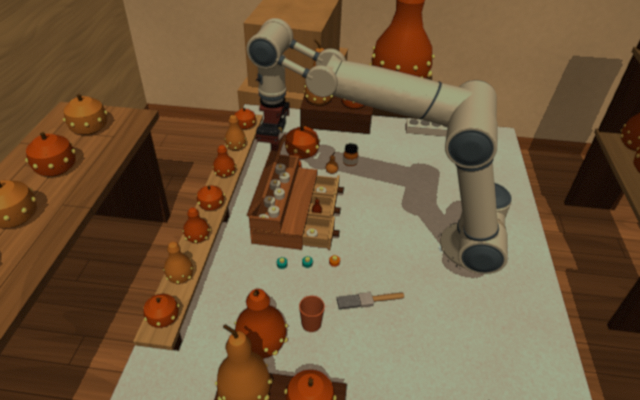

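View pics/wrist1.png

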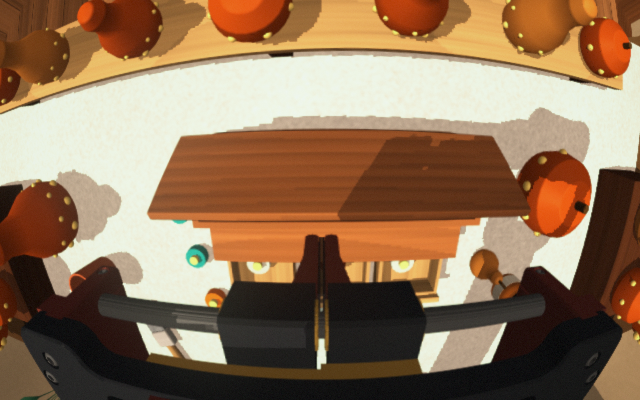

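```bash
python3 -m crank '{"linear":[[2,0,0],[2,0,0],[1,0,0],[1,0,0],[1,0,0]],"spin":[0,0,0,0,0]}' 0 10; python3 - <<'E'
from h import *
for n in ("wrist",):
    p,d=read_camera(n);cv2.imwrite(f"pics/{n}2.png",p[:,:,::-1])
E
```

```text
t: 4.1
tool_pos: [0.6663, -0.0534, 0.2102]
tool_rot: [0.496, 0.507, 0.493, -0.505]
force: [-27.7, 5.5, 49.6]
finger_gap: 0.0006
```

View pics/wrist2.png

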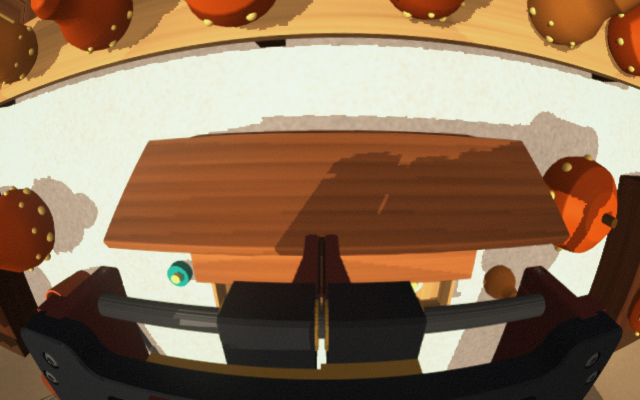

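The 50 N acts along the lid's plane, so the tip is locked by friction on the lid's edge. I'll back off and contact the outer face further back.

```bash
python3 -m crank '{"linear":[[-1,0,0],[-1,0,0],[0,1.2,0],[0,1.2,0],[0,0,0]],"spin":[0,0,0,0,0]}' 0 10; python3 st.py .69 -.06 .21;  python3 - <<'E'
from h import *
p,d=read_camera("scene");c=get_calibration("scene");np.savez("c1.npz",P=cloud(c,d),p=p)
for r in spot_point("lid_edge","scene")[:2]:
    u,v=r["location"];print(r["score"],u,v,cloud(c,d)[int(round(v)),int(round(u))])
E
```

```text
t: 4.65
tool_pos: [0.6903, -0.0565, 0.2391]
tool_rot: [0.498, 0.509, 0.489, -0.503]
force: [-0.4, 0.7, -0.7]
finger_gap: 0.0001
t 4.65 pos [ 0.6903 -0.0565  0.2391] F [-0.4  0.7 -0.7] gap 0.0001
tool axes cols x,y,z:
 [[ 0.015  1.    -0.026]
 [-0.003 -0.026 -1.   ]
 [-1.     0.015  0.003]]
delta tool cm [ 2.91 -0.06  0.34]
jaw dir deg -91.48
0.68 273.7 161.0 [ 0.67520556 -0.09216767  0.20073059]
```

```bash
python3 -m crank '{"linear":[[2,0,0],[1.5,0,0],[0,-1,0],[0,-1,0],[0,-1,0]],"spin":[0,0,0,0,0]}' 0 10; python3 st.py .68 -.06 .14
```

```text
t: 5.25
tool_pos: [0.6592, -0.0561, 0.1994]
tool_rot: [0.498, 0.509, 0.489, -0.503]
force: [0.6, 0.0, 0.3]
finger_gap: 0.0006
t 5.25 pos [ 0.6592 -0.0561  0.1994] F [0.6 0.  0.3] gap 0.0006
tool axes cols x,y,z:
 [[ 0.015  1.    -0.026]
 [-0.003 -0.026 -1.   ]
 [-1.     0.015  0.002]]
delta tool cm [5.97 2.01 0.32]
jaw dir deg -91.49
```

```bash
python3 -m crank '{"linear":[[0.7,-0.8,0],[0.8,-0.8,0],[1,-0.6,0],[1.2,-0.4,0],[1.2,0,0]],"spin":[0,0,0,0,0]}' 0 10; python3 st.py .68 -.06 .14
```

```text
t: 5.75
tool_pos: [0.6308, -0.0558, 0.152]
tool_rot: [0.499, 0.511, 0.488, -0.502]
force: [-1.1, 0.4, 2.2]
finger_gap: 0.0006
t 5.75 pos [ 0.6308 -0.0558  0.152 ] F [-1.1  0.4  2.2] gap 0.0006
tool axes cols x,y,z:
 [[ 0.02   0.999 -0.026]
 [-0.004 -0.026 -1.   ]
 [-1.     0.02   0.003]]
delta tool cm [1.3  4.91 0.29]
jaw dir deg -91.52
```

```bash
python3 -m crank '{"linear":[[0.7,0,0],[0.7,0,0],[0.5,0,0],[0.3,0,0]],"spin":[0,0,0,0]}' 0 10; python3 st.py .65 -.06 .129
```

```text
t: 6.15
tool_pos: [0.6304, -0.0559, 0.1301]
tool_rot: [0.499, 0.51, 0.488, -0.503]
force: [-13.1, 1.9, 26.6]
finger_gap: 0.0003
t 6.15 pos [ 0.6304 -0.0559  0.1301] F [-13.1   1.9  26.6] gap 0.0003
tool axes cols x,y,z:
 [[ 0.019  0.999 -0.027]
 [-0.004 -0.027 -1.   ]
 [-1.     0.019  0.003]]
delta tool cm [0.15 1.97 0.36]
jaw dir deg -91.52
```

```bash
python3 -m crank '{"linear":[[-2,0,0],[-3,0,0],[0,-4,-1.4],[0,-4,-1.4],[0,-4,-1.4],[0,-4,-1.4],[0,-3.5,-1.4],[0,-3,-1.4]],"spin":[0,0,0,0,0,0,0,0]}' 0 10; python3 st.py .405 .042 .034; python3 - <<'E'
from h import *
for n in ("scene","top"):
    p,d=read_camera(n);c=get_calibration(n);P=cloud(c,d);np.savez(f"c2_{n}.npz",P=P,p=p)
    a=(P[...,0]>.62)&(P[...,0]<.71)&(P[...,1]>-.22)&(P[...,1]<.09)&(P[...,2]>.1)&(P[...,2]<.16)
    X=P[a];A=np.c_[X,np.ones(len(X))];A=np.c_[X[:,:2],np.ones(len(X))]
    k=np.linalg.lstsq(A,X[:,2],rcond=None)[0];print(n,len(X),X[:,2].mean(),k, np.abs(A@k-X[:,2]).max())
    if n=="top": cv2.imwrite("pics/top2.png",cv2.resize(p[100:290,220:460],None,fx=3.2,fy=3.1)[:,:,::-1])
E
```

```text
t: 6.95
tool_pos: [0.4062, 0.0354, 0.172]
tool_rot: [0.498, 0.512, 0.487, -0.503]
force: [0.9, 0.4, -0.3]
finger_gap: 0.0007
t 6.95 pos [0.4062 0.0354 0.172 ] F [ 0.9  0.4 -0.3] gap 0.0007
tool axes cols x,y,z:
 [[ 0.02   0.999 -0.029]
 [-0.003 -0.029 -1.   ]
 [-1.     0.02   0.002]]
delta tool cm [13.79 -0.42 -0.69]
jaw dir deg -91.69
scene 1625 0.1290899426547057 [ 1.88089850e-04 -8.02836573e-05  1.28960518e-01] 0.009087785934305592
top 3946 0.12889698323702384 [-0.00513388  0.00117387  0.13238547] 0.00842693713548176
```

View pics/top2.png

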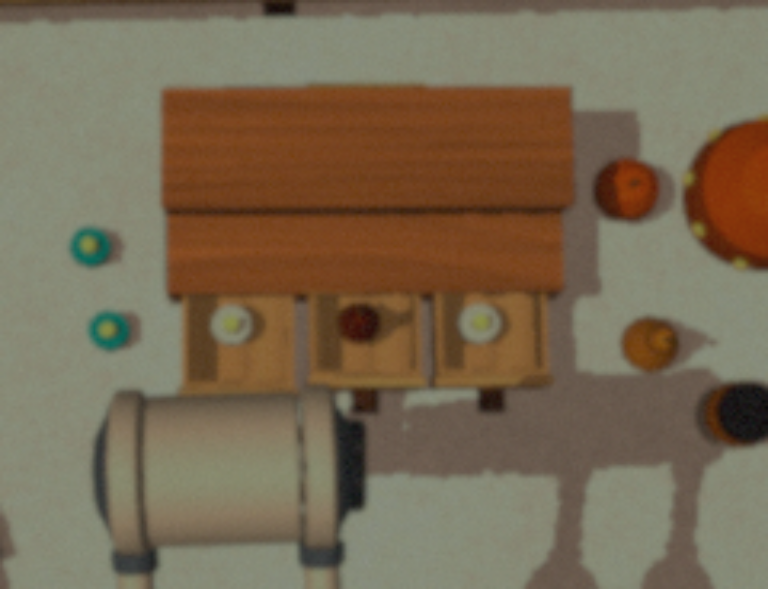

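The lid lies flat, with a slope of about 0.005 in the depth data. Next I go down in front of the left knob.

```bash
python3 -m crank '{"linear":[[3.5,-0.5,-0.4],[3.5,0,-0.3],[3.5,0,0],[2.5,0,0],[0.6,0,0],[0,0,0]],"spin":[0,0,0,0,0,0]}' 0 10; python3 st.py .509 .042 .034; python3 - <<'E'
from h import *
for n in ("scene","wrist"):
    p,d=read_camera(n);cv2.imwrite(f"pics/{n}3.png",(p if n=="wrist" else cv2.resize(p[100:300,220:460],None,fx=3,fy=3))[:,:,::-1])
E
```

```text
t: 7.65
tool_pos: [0.4097, 0.0426, 0.0339]
tool_rot: [0.502, 0.514, 0.485, -0.499]
force: [-0.1, 0.9, 1.3]
finger_gap: 0.0004
t 7.65 pos [0.4097 0.0426 0.0339] F [-0.1  0.9  1.3] gap 0.0004
tool axes cols x,y,z:
 [[ 0.032  0.999 -0.026]
 [-0.003 -0.026 -1.   ]
 [-0.999  0.032  0.002]]
delta tool cm [ 0.31  9.92 -0.2 ]
jaw dir deg -91.5
```

View pics/scene3.png

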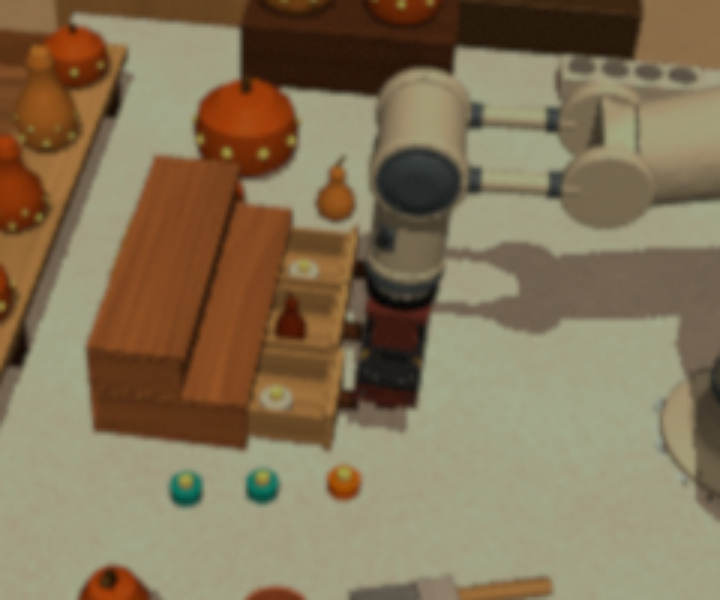

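View pics/wrist3.png

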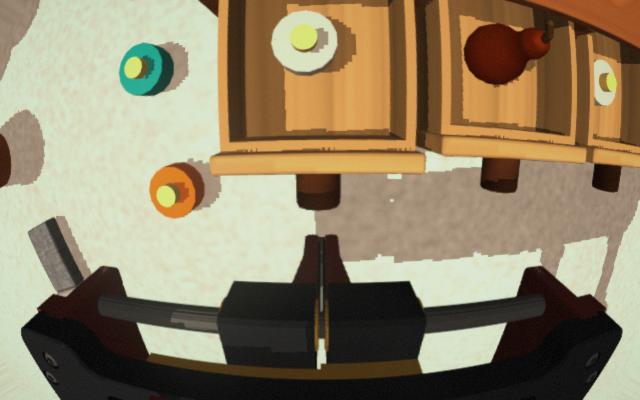

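```bash
python3 -m crank '{"linear":[[0,1.2,0],[0,1.2,0],[0,1.2,0],[0.1,1.2,0],[0.1,1.2,0],[0,1.2,0],[0,1,0],[0,0.5,0]],"spin":[0,0,0,0,0,0,0,0]}' 0 10; python3 st.py .509 .042 .036
```

```text
t: 8.55
tool_pos: [0.5033, 0.0402, 0.0464]
tool_rot: [0.503, 0.516, 0.483, -0.497]
force: [-1.9, -0.4, -2.2]
finger_gap: 0.0009
t 8.55 pos [0.5033 0.0402 0.0464] F [-1.9 -0.4 -2.2] gap 0.0009
tool axes cols x,y,z:
 [[ 0.038  0.999 -0.026]
 [-0.002 -0.026 -1.   ]
 [-0.999  0.038  0.001]]
delta tool cm [ 1.06  0.53 -0.2 ]
jaw dir deg -91.5
```

The tip rose to 0.046, close to the knob's top at 0.048. I lower it before the last push.

```bash
python3 -m crank '{"linear":[[0,-0.4,0],[0.8,0,0],[0.5,0,0],[0.05,0.5,0],[0.05,0.5,0]],"spin":[0,0,0,0,0]}' 0 10; python3 st.py .509 .042 .036
```

```text
t: 9.05
tool_pos: [0.5098, 0.0401, 0.0346]
tool_rot: [0.504, 0.516, 0.483, -0.497]
force: [-24.2, 0.0, 21.2]
finger_gap: 0.0006
t 9.05 pos [0.5098 0.0401 0.0346] F [-24.2   0.   21.2] gap 0.0006
tool axes cols x,y,z:
 [[ 0.04   0.999 -0.026]
 [-0.002 -0.026 -1.   ]
 [-0.999  0.04   0.001]]
delta tool cm [-0.15 -0.08 -0.19]
jaw dir deg -91.49
```

```bash
python3 -m crank '{"linear":[[0,-1,0],[0,-3,0],[0,-4,0],[0,-4,0],[0,0,3],[0,0,4],[0,0,4],[0,0,4]],"spin":[0,0,0,0,0,0,0,0]}' 0 10; python3 st.py .400 -.176 .034
```

```text
t: 9.85
tool_pos: [0.3839, -0.1066, 0.0301]
tool_rot: [0.509, 0.516, 0.483, -0.492]
force: [0.1, 0.4, -0.8]
finger_gap: 0.0004
t 9.85 pos [ 0.3839 -0.1066  0.0301] F [ 0.1  0.4 -0.8] gap 0.0004
tool axes cols x,y,z:
 [[ 0.049  0.999 -0.015]
 [-0.002 -0.015 -1.   ]
 [-0.999  0.049  0.001]]
delta tool cm [-0.29  1.73  6.92]
jaw dir deg -90.85
```

```bash
python3 -m crank '{"linear":[[0,0,3],[0,0.3,3],[0,0.5,0.9],[0,0.5,0]],"spin":[0,0,0,0]}' 0 10; python3 st.py .508 -.176 .034; python3 - <<'E'
from h import *
for n in ("scene","wrist"):
    p,d=read_camera(n);cv2.imwrite(f"pics/{n}4.png",(p if n=="wrist" else cv2.resize(p[100:300,220:460],None,fx=3,fy=3))[:,:,::-1])
E
```

```text
t: 10.25
tool_pos: [0.3956, -0.1831, 0.0319]
tool_rot: [0.509, 0.518, 0.48, -0.493]
force: [0.2, -0.1, 0.7]
finger_gap: 0.0003
t 10.25 pos [ 0.3956 -0.1831  0.0319] F [ 0.2 -0.1  0.7] gap 0.0003
tool axes cols x,y,z:
 [[ 0.054  0.998 -0.022]
 [-0.006 -0.022 -1.   ]
 [-0.999  0.054  0.004]]
delta tool cm [ 0.4  11.21 -0.96]
jaw dir deg -91.28
```

View pics/scene4.png

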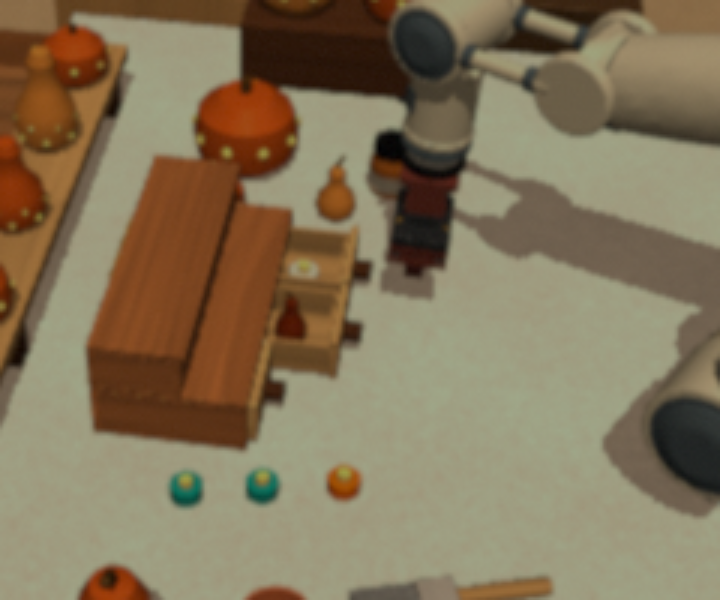

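View pics/wrist4.png

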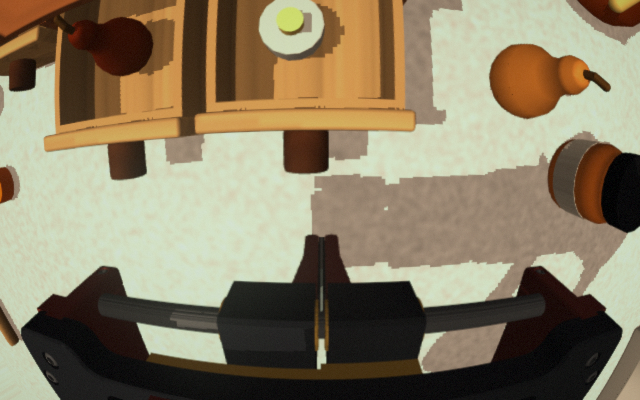

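```bash
python3 -m crank '{"linear":[[0,1.2,-0.9],[0.15,1.2,0],[0.15,1.2,0],[0.15,1.2,0],[0.15,1.2,0]],"spin":[0,0,0,0,0]}' 0 10; python3 st.py .508 -.176 .035
```

```text
t: 10.85
tool_pos: [0.4578, -0.1661, 0.0289]
tool_rot: [0.511, 0.515, 0.483, -0.491]
force: [-2.2, -0.9, 1.4]
finger_gap: 0.0004
t 10.85 pos [ 0.4578 -0.1661  0.0289] F [-2.2 -0.9  1.4] gap 0.0004
tool axes cols x,y,z:
 [[ 0.051  0.999 -0.011]
 [-0.004 -0.011 -1.   ]
 [-0.999  0.051  0.003]]
delta tool cm [-0.34  5.06  0.93]
jaw dir deg -90.64
```

```bash
python3 -m crank '{"linear":[[0,1.2,0],[0.1,1.2,0.1],[0.1,1.2,0.1],[0.1,1,0.1],[0.05,0.5,0]],"spin":[0,0,0,0,0]}' 0 10; python3 st.py .512 -.176 .035
```

```text
t: 11.35
tool_pos: [0.5067, -0.163, 0.0273]
tool_rot: [0.51, 0.508, 0.489, -0.493]
force: [-28.9, -5.0, 19.5]
finger_gap: 0.0004
t 11.35 pos [ 0.5067 -0.163   0.0273] F [-28.9  -5.   19.5] gap 0.0004
tool axes cols x,y,z:
 [[ 0.037  0.999 -0.001]
 [-0.006 -0.001 -1.   ]
 [-0.999  0.037  0.006]]
delta tool cm [-0.74  0.56  1.3 ]
jaw dir deg -90.08
```

```bash
python3 -m crank '{"linear":[[0,-1,0],[0,-3,0],[0,-4,0],[0,-4,0],[-4,0,0],[-4,0,0],[-4,0,0],[0,0,0]],"spin":[0,0,0,0,0,0,0,0]}' 0 10;  python3 -m crank '{"linear":[[-2,0,4],[-1,0,4],[0,0,4],[0,0,4],[0,0,4],[0,0,0]],"spin":[0,0,0,0,0,0]}'; python3 - <<'E'
from h import *
for n in ("scene","top"):
    p,d=read_camera(n);c=get_calibration(n);P=cloud(c,d);np.savez(f"c5_{n}.npz",P=P,p=p)
    a=(P[...,0]>.62)&(P[...,0]<.71)&(P[...,1]>-.22)&(P[...,1]<.09)&(P[...,2]>.1)&(P[...,2]<.16)
    X=P[a];A=np.c_[X[:,:2],np.ones(len(X))]
    print(n,"lid plane",np.linalg.lstsq(A,X[:,2],rcond=None)[0])
    b,w=((100,290),(220,460))
    cv2.imwrite(f"pics/{n}5.png",cv2.resize(p[100:290,220:460],None,fx=3.2,fy=3.1,interpolation=cv2.INTER_CUBIC)[:,:,::-1])
    for l in("knob_left","knob_mid","knob_right"):
        for r in spot_point(l,n)[:2]: print(n,l,round(r["score"],2),np.round(r["location"]),atz(c,*r["location"],.036).round(3))
E
```

```text
t: 12.15
tool_pos: [0.3715, -0.1513, 0.1327]
tool_rot: [0.504, 0.505, 0.5, -0.491]
force: [0.3, 0.6, -0.2]
finger_gap: 0.0005
t: 12.75
tool_pos: [0.3761, -0.3529, 0.1583]
tool_rot: [0.508, 0.503, 0.502, -0.486]
force: [-1.1, 0.8, 0.5]
finger_gap: 0.0003
scene lid plane [-0.00363741 -0.00147536  0.1314055 ]
scene knob_left 0.71 [258. 342.] [0.613 0.478 0.036]
scene knob_left 0.49 [315. 228.] [0.519 0.033 0.036]
scene knob_mid 0.7 [340. 212.] [ 0.445 -0.059  0.036]
scene knob_mid 0.7 [313. 231.] [0.522 0.047 0.036]
scene knob_right 0.5 [321. 186.] [ 0.527 -0.188  0.036]
top lid plane [-0.00147347  0.00110887  0.1299978 ]
top knob_left 0.72 [295. 210.] [0.512 0.041 0.036]
top knob_mid 0.9 [330. 234.] [ 0.44  -0.055  0.036]
top knob_right 0.73 [374. 207.] [ 0.513 -0.181  0.036]
top knob_right 0.48 [333. 236.] [ 0.435 -0.064  0.036]
```

View pics/scene5.png

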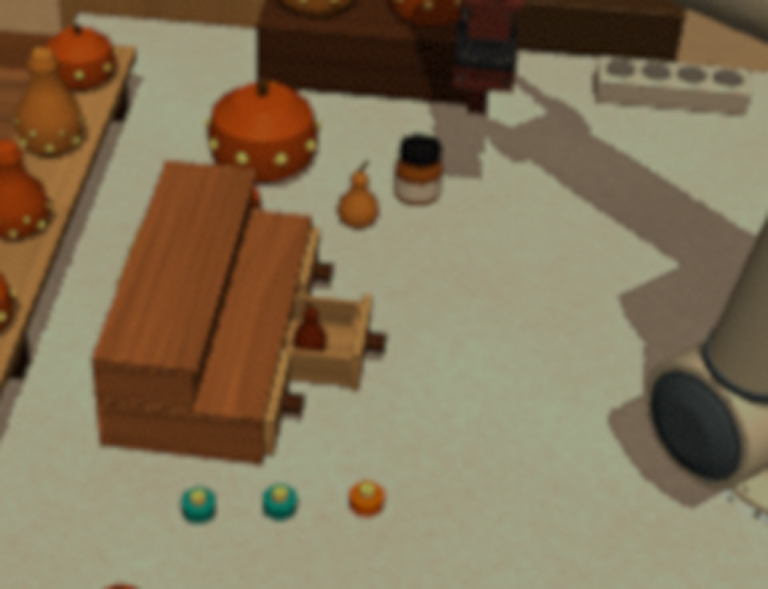

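View pics/top5.png

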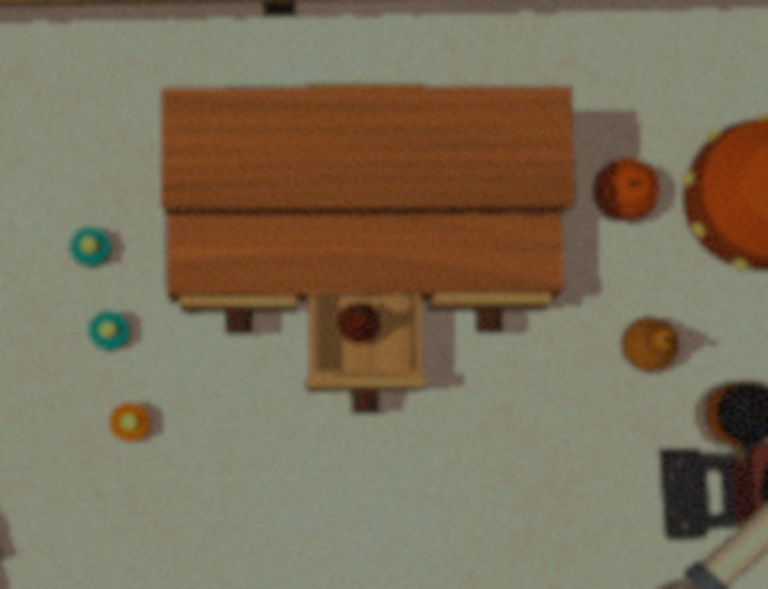

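```bash
python3 - <<'E'
from station import *
close_job()
E
```

```text
the job is handed in; nothing more can be done
```

I handed the job in at about 13 s, with the lid and both lamp-disc drawers shut; no verdict was given.

- **Lid:** I pressed it shut with the closed fingertips. My first downward press locked on the lid's edge at about 57 N, so I moved back and pushed on the outer face instead. It reached its stop at 27 N. The depth data then put its upper face at about 0.129 m, with a slope under 0.005 rad.
- **Left and right drawers:** I pushed both by their knobs until they met a firm stop, at 24 N and 29 N. The final tip positions match the computed home positions to about 1 to 2 mm. In the last pictures both fronts sit against the chest.
- **Middle drawer and gourd:** the drawer still stands open with the gourd upright. I saw no bystander shifted in the last zoomed pictures; the pear lantern, brush and cup were outside those views and not rechecked. The gripper had moved clear of everything.

**Checks that disagreed or weren't possible:**
- The knob-finding network gave some wrong hits and scattered by about 1 cm, so I relied on the stop forces and the chest geometry.
- The lamp discs could not be seen once their drawers were shut.

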